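Let the telescoping block rest out one hole and lay the pressing block in it

ROBOT

A 6-joint arm with a two-finger parallel gripper is mounted at the origin on the work surface. World frame = base frame: x ahead of the robot, y to its left, z up, the work surface at z = 0. Lengths are in m, angles in rad, forces in N, time in s.
With the tool pointing down it reaches from about 0.35 to 0.975 m from the base axis. Payload 4.9 kg.
Tool frame: the origin (TCP) lies on the mounting face of the last link; the fingertips stand 173 mm ahead of it and the grasp point (between the pads) lies 155 mm ahead of it; z points along the fingers, y is the direction in which the jaws open and shut (so a half turn about z gives the same grasp; the last joint's range is limited). The gripper opens to 85 mm and grips with 20 to 120 N. Pads are 22 mm wide; open, the fingers measure 114 mm over their backs; the gripper's body (76 mm by 85 mm) begins 54 mm behind the grasp point. The pads swing forward as they close: fully open they stand 13 mm farther back than shut.
Start: joints at [-1.349, 0.053, 1.613, -0, 1.476, -0.119], TCP at [0.209, -0.589, 0.405] pointing down, gripper open.
Joint ranges: [-3.01, 3.01], [-1.01, 2.22], [0.06, 2.58], [-1.02, 4.17], [0.09, 2.62], [-3.14, 3.14]. Speed limits (rad/s): [2.57, 2.57, 3.14, 3.14, 3.14, 3.14].

INTERFACE

Orientations are given as a unit quaternion [w, x, y, z].
In Python, from plant import manip gives the robot as it stands.
- The arm moves only by the tool play_rows, never from a script. Its argument "increments" is a list of rows, each an object with "offset": the shift along the tool's x, y, z in mm, a list of three; "twist": the turn about the tool's z in rad; "grip": the opening, from 0 (shut) to 1 (fully open). In form: [{"offset": [dx, dy, dz], "twist": twist, "grip": grip}, ...]. A call has 1 to 5 rows; each row is the pose to reach, as a shift and turn from the pose commanded when the call began, along the tool's axes at that moment; what a row does not reach only later rows make up. A row lasts 1/12 s, in which the tool goes at most 41.7 mm and 7.16 degrees, less where a joint would pass 70% of its speed; a pose out of reach is approached as far as the arm can. A call with a gripper value outside its range is refused whole. The fingers move at their own pace and stop on an object; the grip force is fixed at half the most. Time passes only in rows, so rows that repeat a pose let the fingers close. It gives the time, the measured TCP pose, the force and the opening at its end, in the units of the state.
- manip.state(): the state, without advancing time (a new reading comes with each control period).
- manip.grab_frame(name): name is "side" or "top" or "wrist"; returns the picture (420x560x3 uint8, blue, green, red); there is no depth.
- manip.get_calibration(name): a dict with "fx", "fy", "cx", "cy" (pixels), "T" (4x4, takes a point from camera to world coordinates). Camera axes: x right, y down, z forward; pixel columns grow to the right and rows downward; lengths in m; the calibration is good to about 2 mm. A picture is of the moment at which its call begins: read the wrist's pose just before it. get_calibration takes no time and is no camera call; for the wrist camera it gives the pose at the moment of the call.
- manip.job_done(): hands the job in, once; it reports no verdict.
Trained networks look in the newest picture that a camera, given by its name, has taken for a name from the list of things; names that differ only in an ending like _2 or _b are one class to them, and where a whole thing is asked for, a point or a joint stands for the part that bears it (a point fixed in the world has none). Each returns a list of dicts, best first, with "p" (0 to 1); they miss things now and then, are a little off and sometimes report something else, mostly with a low value. They report only what shows in the picture. A call takes as long as a camera call. They do not tell look-alikes from the thing itself.
- manip.boxes_of(query, camera): "xyz" ([x, y, z] in m, in the coordinates of the camera as it stood for that picture, good to about 4 mm: the middle of the surface that is visible of it).
- manip.tip_of(query, camera): "xyz" ([x, y, z] in m, in the coordinates of the camera as it stood for that picture, good to about 4 mm: a listed point, or the origin of a listed thing).
The state is a dict: "time": time; "joint_pos": joint angles; "joint_vel": joint speeds; "joint_efforts": joint torques, N m; "tool_pos": TCP position; "tool_rot": TCP orientation; "contact_force": force on the tool from outside, world axes, zero at the start; "ft_torque": the same for the moment, N m; "gripper_width": opening from 0.0 (shut) to 1.0 (fully open).
Only numpy, scipy, OpenCV 4.12 (cv2) and the standard library are available. Lean on these libraries where they do the work, as an engineer would, in place of code of your own. Each camera call takes 0.05 s, during which the arm holds its last target. There are 200 camera calls.

TASK

The telescoping rest on the ironing shelf is set one hole too short for the wooden pressing block. Press in its sprung button, slide the inner tube out and let the button pop up and lock in the very next hole, feeling for the hole and without forcing the lock; then lay the pressing block gently flat on the middle of the tray, lengthwise and square between the two end stops, and let go. Leave the other things on the shelf where they are.

Things in the scene. Friction and masses are not known exactly. Their poses are not given: they have to be found in the camera images.
- rest: Telescoping metal rest, fixed to the shelf, about 140 x 280 mm. Its frame: origin on the shelf under the tube's centre line, x across the tube, y along it in the direction the inner tube slides OUT, z up. Outer tube: aluminium, 28 mm wide (x -14 to 14), y -104 to 70 mm, top face at z 36 mm, wall 4 mm thick with a slot and three square holes 14 mm long (y).
- riser (a joint): Slide of the inner tube out of the outer tube (m), along the rest's +y. 0 = button in the first hole (start). The next hole is in a clamp-on saddle whose place differs each time: it locks somewhere between 0.038 and 0.058. The last hole is at 0.096, too far. A locked button leaves +-0.8 mm of play. Freed, the tube slides with 2 to 3 N of drag and stays where it is left.
- button: Sprung lock button on the inner tube. Origin on its axis, 26 mm below cap_top; at the start x 0, y -48, z 36 mm in the rest's frame. Its shoulder, 12.4 mm long, fills the hole. Pushed down 4 mm it clears the wall and the tube can slide; at 6.5 mm it meets a hard bottom. Spring: 3 N when up, 5.4 N at 4 mm, 6.9 N at 6.5 mm. The lock and its bottom must never bear over 30 N.
- cap_top (a point): Centre of the flat top of the button's grey cap, 18 (x) by 16 (y) by 18.5 mm high, its underside 7.5 mm above the tube when up; it can be pinched. Rest-frame z: 62 mm when up (locked), 58 mm when let go between holes: there the button rubs under the wall, 4 mm down, and springs up by itself into the next hole it meets, blocking the tube both ways.
- moving_stop (a point): Middle of the inner face of the moving stop (rest frame x -78, y 77 + slide, z 25 mm): steel upright 128 mm wide (x), 12 mm thick, top at z 36 mm, carried over the tray by the inner tube. The tube may be pushed by the side of the button's cap or by this stop.
- tray (a point): Point on the tray's top face (rest frame x -78, y 44, z 12 mm), about the middle of the block's place. Tray: steel plate, x -116 to -40, y -47 to 168 mm. A fixed stop, top at z 34 mm, stands at its -y end, inner face at y -37 mm. The gap between fixed and moving stop is 114 mm + slide: too short at first, 152 to 172 mm once locked; the block is 144 mm long.
- block: Plain beech pressing block, loose, 48 (x) by 144 (y) by 42 (z) mm with rounded edges, about 0.2 kg. Origin at the centre of its underside, y along its length.
- iron: Bystander: turquoise plastic iron on its sole, about 210 x 110 x 140 mm, tip to its +x. Origin under it.
- mug: Bystander: matte grey mug with white collar stays, 80 mm wide, 90 mm high, stays to 115 mm. Origin under it.
- spray: Bystander: white plastic bottle, 68 mm wide, 190 mm high. Origin under it.
- spool: Bystander: thread spool, 36 mm wide, 40 mm high, near the rest's tray. Origin under it.
- tape: Bystander: round tape measure case, 54 mm wide, 20 mm high. Origin under it.
- brush: Bystander: small wooden brush lying along its x. Origin under it.
- pinbox: Bystander, fixed: clear acrylic pin box with hinged flap, 90 x 120 x 50 mm. Origin under it.
There are look-alikes about, which are no part of the job. Of the things that look like the block, the middle-sized one is meant.

How it is judged:
By the outcome, as a careful person would: the job done as asked, in the order asked, and still so for the second after the job is handed in, with the robot touching nothing.
It also fails if it takes over 64 s, if anything falls off the work surface, if the arm or the gripper's body presses on something with over 40 N, if the wrist force passes 120 N, or if a joint passes its speed limit or range.

## Working session

There is one attempt and no reset: what is moved stays moved. The work goes in short steps, Python scripts to look and compute and a tool call to move; the robot and the scene stay as the last step left them, time stands still between calls to the robot, and variables do not carry over. Pictures are saved under pics/ and viewed, about 8 in all and at most 12, crops included, and the job is handed in when it is done.

Besides the shell and the picture viewer there is one more tool, called after "Request:" in YAML: its name, and indented under it one key for each argument. play_rows: Moves the arm, as the interface text tells. Its arguments: {"type":"object","properties":{"increments":{"type":"array"}},"required":["increments"]}

```bash
mkdir -p pics; ls
cat > h.py <<'E'
import numpy as np, cv2
from plant import manip
from scipy.spatial.transform import Rotation as R
def cal(n):
    c=manip.get_calibration(n); return c,np.array(c["T"])
def w(n,p,T=None):
    T=cal(n)[1] if T is None else T
    return T[:3,:3]@np.array(p)+T[:3,3]
def proj(n,P):
    c,T=cal(n); q=T[:3,:3].T@(np.array(P)-T[:3,3]); return c["fx"]*q[0]/q[2]+c["cx"],c["fy"]*q[1]/q[2]+c["cy"]
def ray(n,u,v,z,T=None):
    c,T0=cal(n); T=T0 if T is None else T
    d=T[:3,:3]@np.array([(u-c["cx"])/c["fx"],(v-c["cy"])/c["fy"],1]); o=T[:3,3]
    return o+d*(z-o[2])/d[2]
def Rt():
    s=manip.state(); q=s["tool_rot"]; return R.from_quat([q[1],q[2],q[3],q[0]]).as_matrix(),np.array(s["tool_pos"])
E
python3 - <<'E'
from h import *
np.set_printoptions(precision=4,suppress=True)
for n in ["side","top"]:
    cv2.imwrite(f"pics/{n}0.png",manip.grab_frame(n))
    T=cal(n)[1]; print(n,T[:3,3],T[:3,2])
    for q in ["rest","button","cap_top","moving_stop","tray","block","iron","mug","spool","spray","tape","brush","pinbox"]:
        for r in manip.tip_of(q,n)[:4]:
            print(q,round(r["p"],2),w(n,r["xyz"]))
s=manip.state(); print(s)
print(Rt())
E
```

```text
pics
side [-0.0689  0.7133  0.6812] [ 0.5347 -0.655  -0.5339]
rest 0.74 [ 0.6275 -0.0297  0.0014]
rest 0.68 [0.4108 0.2446 0.0017]
button 0.62 [ 0.6194 -0.0801  0.0371]
cap_top 0.59 [0.4077 0.2414 0.0008]
cap_top 0.54 [ 0.6241 -0.0796  0.0619]
moving_stop 0.71 [0.5383 0.0434 0.0216]
tray 0.71 [0.5446 0.0057 0.0146]
tray 0.49 [ 0.5124  0.3568 -0.0009]
tray 0.32 [ 0.4065  0.2434 -0.0004]
block 0.96 [0.3329 0.4088 0.0027]
block 0.93 [0.6233 0.2085 0.0001]
block 0.73 [0.5111 0.3612 0.0035]
block 0.25 [ 0.6199 -0.083   0.0362]
iron 0.73 [ 0.5175 -0.4522  0.0027]
iron 0.21 [0.5104 0.3582 0.001 ]
mug 0.74 [ 0.771  -0.093   0.0026]
spool 0.65 [ 0.4526 -0.1031 -0.    ]
spool 0.23 [0.5082 0.3584 0.0024]
spray 0.63 [ 0.6841 -0.3326 -0.0001]
tape 0.62 [ 0.6847  0.3323 -0.0011]
brush 0.62 [0.4104 0.2444 0.0016]
pinbox 0.91 [ 0.7758  0.1756 -0.0014]
top [ 0.3795 -0.0581  1.3443] [ 0.1245  0.0042 -0.9922]
rest 0.88 [ 0.6193 -0.0274 -0.0022]
rest 0.56 [ 0.5196 -0.4522 -0.0016]
button 0.42 [ 0.6228 -0.0809  0.0349]
cap_top 0.37 [ 0.6227 -0.0769  0.0639]
moving_stop 0.81 [0.5425 0.0415 0.0251]
tray 0.
[... 493 characters left out ...]
 [ 0.7703 -0.0947 -0.0009]
pinbox 0.67 [0.7663 0.1822 0.0009]
{'time': 1.4, 'joint_pos': array([-1.349 ,  0.0527,  1.6129,  0.    ,  1.476 , -0.119 ]), 'joint_vel': array([ 0.0008, -0.0008, -0.0007,  0.0009, -0.    , -0.0013]), 'joint_efforts': array([ -0.0001, -39.3674, -37.0453,  -0.0001,   0.0006,   0.    ]), 'tool_pos': array([ 0.2089, -0.589 ,  0.4047]), 'tool_rot': array([0.    , 0.9855, 0.1696, 0.    ]), 'contact_force': array([-0.0187,  0.7364,  0.682 ]), 'ft_torque': array([ 0.0289, -0.0314, -0.025 ]), 'gripper_width': 1.0018942857235857}
(array([[ 0.9425,  0.3342,  0.    ],
       [ 0.3342, -0.9425, -0.    ],
       [-0.    ,  0.    , -1.    ]]), array([ 0.2089, -0.589 ,  0.4047]))
```

Run:
```python
import cv2
cv2.imwrite("pics/top0b.png",cv2.resize(cv2.imread("pics/top0.png"),(784,588),interpolation=cv2.INTER_CUBIC))
cv2.imwrite("pics/side0b.png",cv2.resize(cv2.imread("pics/side0.png"),(784,588),interpolation=cv2.INTER_CUBIC))
```

```text
(no output)
```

View pics/top0b.png

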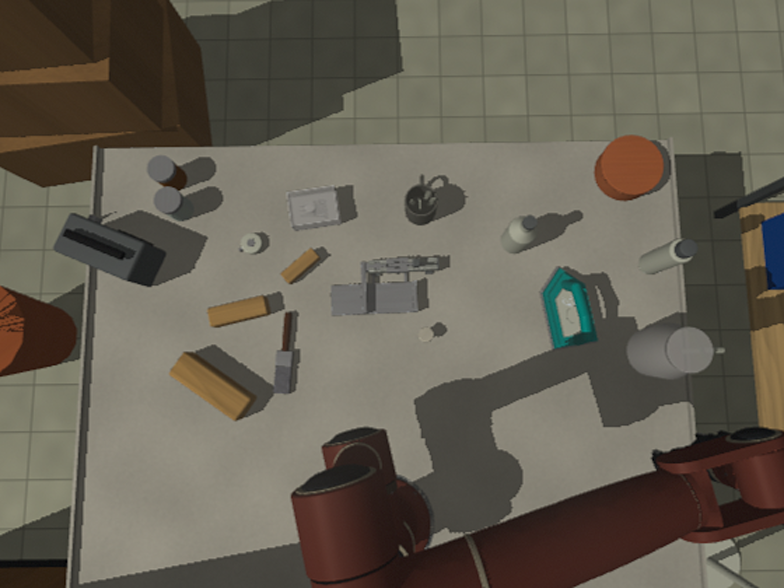

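View pics/side0b.png

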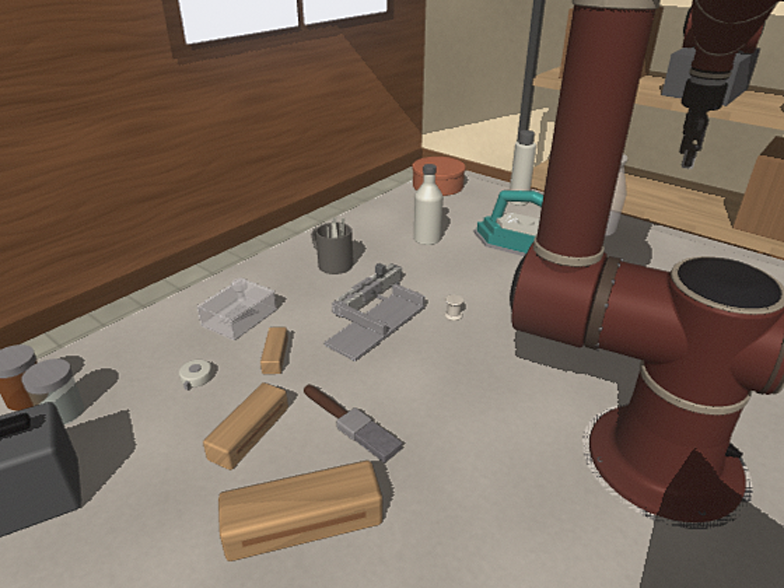

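The top view shows the rest at about (395,280). The three beech pieces are at (300,265) small, (238,310) middle and (210,385) large, so the block is the one near world (0.509, 0.361). I'm moving over the rest for a closer look.

Request:
play_rows:
  increments:
    - {"offset": [33,-23,0],"twist": 0,"grip": 0}
    - {"offset": [66,-46,0],"twist": 0,"grip": 0}
    - {"offset": [99,-69,0],"twist": 0,"grip": 0}
    - {"offset": [132,-91,0],"twist": 0,"grip": 0}
    - {"offset": [165,-114,0],"twist": 0,"grip": 0}

```text
time: 1.82
tool_pos: [0.327, -0.4249, 0.4048]
tool_rot: [0.0, 0.986, 0.169, 0.0]
contact_force: [0.4, -0.9, 0.7]
gripper_width: 0.299
```

Request:
play_rows:
  increments:
    - {"offset": [33,-23,0],"twist": 0,"grip": 0}
    - {"offset": [66,-46,0],"twist": 0,"grip": 0}
    - {"offset": [99,-69,0],"twist": 0,"grip": 0}
    - {"offset": [132,-91,0],"twist": 0,"grip": 0}
    - {"offset": [165,-114,0],"twist": 0,"grip": 0}

```text
time: 2.23
tool_pos: [0.4444, -0.2621, 0.4051]
tool_rot: [0.0, 0.986, 0.169, 0.0]
contact_force: [0.4, -1.5, 0.2]
gripper_width: 0.001
```

Request:
play_rows:
  increments:
    - {"offset": [33,-23,0],"twist": 0.07,"grip": 0}
    - {"offset": [66,-46,0],"twist": 0.14,"grip": 0}
    - {"offset": [99,-69,0],"twist": 0.2,"grip": 0}
    - {"offset": [132,-91,0],"twist": 0.27,"grip": 0}
    - {"offset": [165,-114,0],"twist": 0.34,"grip": 0}

```text
time: 2.65
tool_pos: [0.5619, -0.0994, 0.405]
tool_rot: [0.0, 1.0, -0.001, 0.0]
contact_force: [0.1, 0.2, 0.3]
gripper_width: 0.004
```

Run:
```python
from h import *
np.set_printoptions(precision=4,suppress=True)
Rm,p=Rt(); T=cal("wrist")[1]
print("cam in tool",Rm.T@(T[:3,3]-p),Rm.T@T[:3,:3])
im=manip.grab_frame("wrist"); np.save("T1.npy",T); c=cal("wrist")[0]; print(c["fx"],c["cx"],c["cy"])
cv2.imwrite("pics/w1.png",cv2.resize(im,(784,588),interpolation=cv2.INTER_CUBIC))
for q in ["rest","button","cap_top","moving_stop","tray","spool"]:
    for r in manip.tip_of(q,"wrist")[:2]: print(q,round(r["p"],2),w("wrist",r["xyz"],T))
```

```text
cam in tool [ 0.0759 -0.      0.0308] [[ 0.0001 -0.9557 -0.2943]
 [ 1.      0.0003 -0.0007]
 [ 0.0007 -0.2943  0.9557]]
363.24092932473485 279.28303234788336 205.89145832179693
rest 0.88 [ 0.6212 -0.0313 -0.0007]
button 0.87 [ 0.6239 -0.0806  0.036 ]
button 0.49 [ 0.6249 -0.0796  0.0646]
cap_top 0.62 [ 0.6236 -0.0777  0.0621]
moving_stop 0.92 [0.5426 0.0447 0.0257]
moving_stop 0.16 [0.544  0.0102 0.0168]
tray 0.76 [0.5439 0.0094 0.0176]
```

View pics/w1.png

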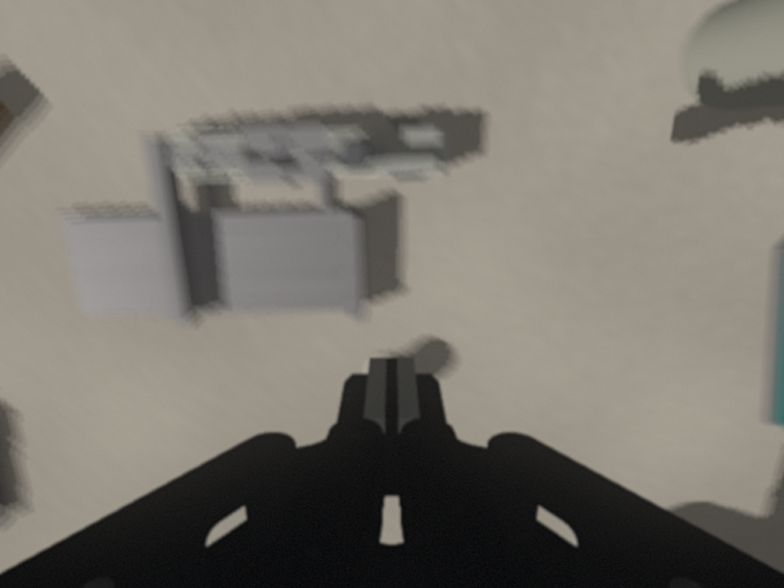

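The frame is motion-blurred. It shows the rest at (270,200), the cap near (350,148) and the tray at (290,260). I'll take a settled frame and fit the rest's pose.

Run:
```python
from h import *
np.set_printoptions(precision=4,suppress=True)
from scipy.optimize import least_squares
T=cal("wrist")[1]
im=manip.grab_frame("wrist"); cv2.imwrite("pics/w2full.png",im)
pts={"rest":[0,0,0],"button":[0,-48,36],"cap_top":[0,-48,62],"moving_stop":[-78,77,25],"tray":[-78,44,12]}
obs=[]
for n in ["wrist","top","side"]:
    TT=T if n=="wrist" else None
    if n!="wrist": manip.grab_frame(n)
    for q in pts:
        for r in manip.tip_of(q,n)[:1]:
            P=w(n,r["xyz"],TT)
            if np.linalg.norm(P[:2]-[0.6,-0.03])<.15: obs.append((np.array(pts[q])/1e3,P,n,q)); print(n,q,round(r["p"],2),P)
def f(x):
    Rz=R.from_euler("z",x[2]).as_matrix()
    return np.concatenate([Rz@a+[x[0],x[1],0]-b for a,b,_,_ in obs])
s=least_squares(f,[.62,-.03,0],loss="soft_l1",f_scale=.003); print(s.x, s.fun.reshape(-1,3))
cv2.imwrite("pics/w2.png",cv2.resize(im[50:260,20:370],(800,480),interpolation=cv2.INTER_CUBIC))
for P in [[0,-48,62],[14,-104,36],[-14,-104,36],[-14,70,36],[14,70,36],[-116,-47,12],[-116,168,12],[-40,168,12],[-142,77,36]]:
    Rz=R.from_euler("z",s.x[2]).as_matrix(); u=np.array(proj("wrist",Rz@np.array(P)/1e3+[s.x[0],s.x[1],0])); print(P,(u-[20,50])*800/350)
```

```text
wrist rest 0.41 [ 0.6251 -0.0814  0.038 ]
wrist button 0.94 [ 0.6212 -0.0844  0.0369]
wrist cap_top 0.83 [ 0.6228 -0.0777  0.0632]
wrist moving_stop 0.75 [0.5421 0.0473 0.0277]
wrist tray 0.83 [0.5416 0.0098 0.0162]
top rest 0.93 [ 0.6171 -0.0355  0.0015]
top cap_top 0.57 [ 0.6207 -0.029  -0.0023]
top moving_stop 0.64 [0.5439 0.0414 0.0244]
top tray 0.59 [0.5394 0.0092 0.0131]
side rest 0.66 [ 0.6265 -0.0322  0.0027]
side button 0.51 [0.54   0.0442 0.0265]
side moving_stop 0.72 [0.5398 0.0414 0.0217]
side tray 0.82 [0.5439 0.0083 0.0161]
[ 0.6207 -0.033   0.015 ] [[-0.0044  0.0483 -0.038 ]
 [ 0.0002  0.0033 -0.0009]
 [-0.0014 -0.0034 -0.0012]
 [-0.0006 -0.0045 -0.0027]
 [ 0.0005  0.     -0.0042]
 [ 0.0036  0.0025 -0.0015]
 [ 0.0008 -0.052   0.0643]
 [-0.0023  0.0014  0.0006]
 [ 0.0027  0.0006 -0.0011]
 [-0.0058 -0.0008 -0.0027]
 [ 0.0814 -0.1253  0.0095]
 [ 0.0018  0.0014  0.0033]
 [-0.0018  0.0015 -0.0041]]
[0, -48, 62] [538.0302 145.2543]
[14, -104, 36] [684.8847 102.6847]
[-14, -104, 36] [683.5787 176.0244]
[-14, 70, 36] [248.578  182.2354]
[14, 70, 36] [238.8202 109.2431]
[-116, -47, 12] [551.1028 397.7646]
[-116, 168, 12] [ 88.4078 403.7814]
[-40, 168, 12] [ 54.9288 240.7252]
[-142, 77, 36] [271.9692 474.708 ]
```

View pics/w2.png

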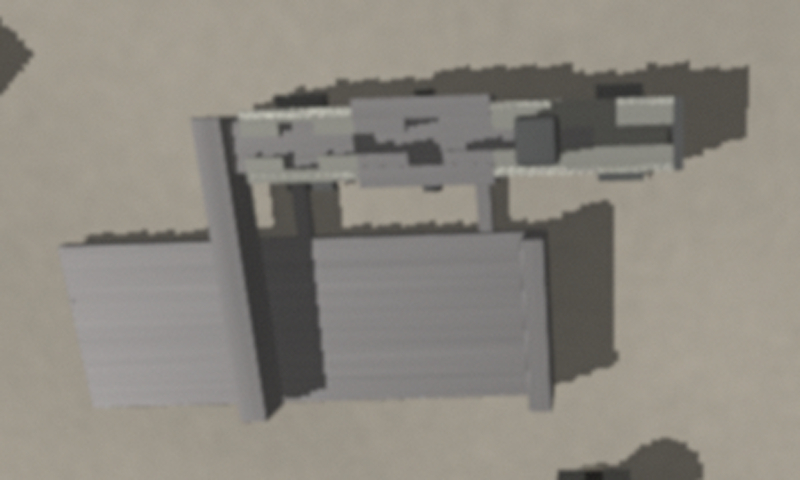

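The sharp crop shows the cap top centred at about (536,139). The tray's far corners are at (62,245) and (95,405), and the tube's rear corners at (679,97) and (679,168). The clamp-on saddle spans x≈352–490. Next I'll fit the pose on these pixels.

Run:
```python
from h import *
np.set_printoptions(precision=4,suppress=True)
from scipy.optimize import least_squares
obs=[([0,-48,62],(536,139)),([-40,168,12],(62,245)),([-116,168,12],(95,405)),([14,-104,36],(679,97)),([-14,-104,36],(679,168)),([-116,-47,34],(551,410))]
g=lambda u:np.array(u)*350/800+[20,50]
def f(x):
    Rz=R.from_euler("z",x[2]).as_matrix()
    return np.concatenate([np.array(proj("wrist",Rz@np.array(a)/1e3+[x[0],x[1],0]))-g(b) for a,b in obs])
s=least_squares(f,[.62,-.03,0],loss="soft_l1"); print(s.x, s.fun.reshape(-1,2))
x=s.x;Rz=R.from_euler("z",x[2]).as_matrix()
for P in [[0,-48,62],[-78,44,12]]: print(P,Rz@np.array(P)/1e3+[x[0],x[1],0])
for u in [(352,140),(490,140)]: print("saddle y", (Rz.T@(ray("wrist",*g(u),.040)-[x[0],x[1],0]))*1e3)
print(ray("wrist",*g((536,139)),.062)); print(manip.state()["contact_force"],Rt()[1])
```

```text
[ 0.6219 -0.0322  0.0332] [[-0.234   0.2218]
 [-2.8066  0.0132]
 [-1.3372  1.1104]
 [ 1.3644 -1.1012]
 [ 1.3833  0.0855]
 [ 0.169   0.2356]]
[0, -48, 62] [ 0.6235 -0.0801  0.062 ]
[-78, 44, 12] [0.5425 0.0092 0.012 ]
saddle y [ 1.2179 24.9788 40.    ]
saddle y [ -0.5178 -28.7716  40.    ]
[ 0.6236 -0.0803  0.062 ]
[-0.452   0.6989 -0.4339] [ 0.5611 -0.1012  0.4047]
```

Two fits agree: cap at about (0.6235, -0.080) and rest yaw 0.033. The saddle spans y -29 to 25, so its hole should be near slide 0.046. Moving the closed fingers above the cap.

Request:
play_rows:
  increments:
    - {"offset": [31,-10,20],"twist": -0.033,"grip": 0}
    - {"offset": [62,-21,40],"twist": -0.033,"grip": 0}
    - {"offset": [62,-21,80],"twist": -0.033,"grip": 0}
    - {"offset": [62,-21,120],"twist": -0.033,"grip": 0}
    - {"offset": [62,-21,155],"twist": -0.033,"grip": 0}

```text
time: 4.32
tool_pos: [0.6231, -0.0798, 0.2474]
tool_rot: [-0.0, 1.0, 0.017, -0.0]
contact_force: [-0.3, -0.1, -0.9]
gripper_width: 0.007
```

Request:
play_rows:
  increments:
    - {"offset": [0,0,4],"twist": 0,"grip": 0}
    - {"offset": [0,0,8],"twist": 0,"grip": 0}
    - {"offset": [0,0,11],"twist": 0,"grip": 0}
    - {"offset": [0,0,11],"twist": 0,"grip": 0}

```text
time: 4.65
tool_pos: [0.6241, -0.0805, 0.2413]
tool_rot: [0.001, 1.0, 0.017, 0.002]
contact_force: [0.3, -0.5, -0.6]
gripper_width: -0.002
```

Run:
```python
from h import *
np.set_printoptions(precision=4,suppress=True)
T=cal("wrist")[1]; a=manip.grab_frame("wrist"); b=manip.grab_frame("side")
u=[int(k) for k in proj("side",[.6235,-.08,.062])]; print(u,Rt()[1],manip.state()["contact_force"])
b=b[u[1]-50:u[1]+50,u[0]-67:u[0]+67]
cv2.imwrite("pics/p3.png",np.hstack([cv2.resize(a,(400,300)),cv2.resize(b,(400,300),interpolation=cv2.INTER_CUBIC)]))
for r in manip.tip_of("cap_top","wrist")[:1]: pass
```

```text
[270, 189] [ 0.6242 -0.0805  0.2418] [-0.0989  0.5159  0.0036]
```

View pics/p3.png

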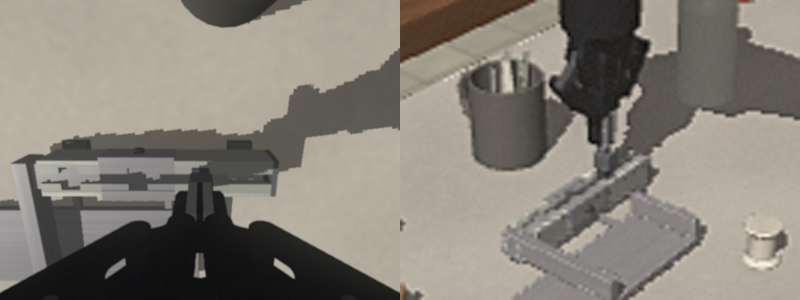

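The tips sit right above the cap in both views: left panel (200,172), right panel (605,160). Now I'll press down, feeling for contact.

Request:
play_rows:
  increments:
    - {"offset": [0,0,1.5],"twist": 0,"grip": 0}
    - {"offset": [0,0,3],"twist": 0,"grip": 0}
    - {"offset": [0,0,4.5],"twist": 0,"grip": 0}
    - {"offset": [0,0,4.5],"twist": 0,"grip": 0}

```text
time: 5.13
tool_pos: [0.6234, -0.0803, 0.2347]
tool_rot: [0.0, 1.0, 0.017, 0.001]
contact_force: [0.6, -0.7, 2.4]
gripper_width: -0.001
```

Request:
play_rows:
  increments:
    - {"offset": [0,0,1],"twist": 0,"grip": 0}
    - {"offset": [0,0,2],"twist": 0,"grip": 0}
    - {"offset": [0,0,2],"twist": 0,"grip": 0}

```text
time: 5.38
tool_pos: [0.6234, -0.0803, 0.2327]
tool_rot: [0.0, 1.0, 0.017, 0.001]
contact_force: [0.7, -0.2, 4.0]
gripper_width: 0.001
```

Request:
play_rows:
  increments:
    - {"offset": [0,0,1],"twist": 0,"grip": 0}
    - {"offset": [0,0,2],"twist": 0,"grip": 0}
    - {"offset": [0,0,3],"twist": 0,"grip": 0}
    - {"offset": [0,0,3],"twist": 0,"grip": 0}

```text
time: 5.72
tool_pos: [0.6234, -0.0803, 0.2297]
tool_rot: [0.0, 1.0, 0.017, 0.001]
contact_force: [-0.0, -0.2, 6.4]
gripper_width: 0.001
```

Request:
play_rows:
  increments:
    - {"offset": [0,0,0.5],"twist": 0,"grip": 0}
    - {"offset": [0,0,1],"twist": 0,"grip": 0}
    - {"offset": [0,0,1],"twist": 0,"grip": 0}

```text
time: 5.97
tool_pos: [0.6234, -0.0803, 0.229]
tool_rot: [0.0, 1.0, 0.017, 0.0]
contact_force: [-1.2, 0.1, 6.7]
gripper_width: -0.002
```

Request:
play_rows:
  increments:
    - {"offset": [0,0,0.4],"twist": 0,"grip": 0}
    - {"offset": [0,0,0.4],"twist": 0,"grip": 0}

```text
time: 6.13
tool_pos: [0.6235, -0.0803, 0.2289]
tool_rot: [0.0, 1.0, 0.017, 0.0]
contact_force: [-1.6, -0.7, 8.1]
gripper_width: 0.003
```

Request:
play_rows:
  increments:
    - {"offset": [0,0,0.3],"twist": 0,"grip": 0}
    - {"offset": [0,0,0.3],"twist": 0,"grip": 0}

```text
time: 6.3
tool_pos: [0.6235, -0.0803, 0.2289]
tool_rot: [0.0, 1.0, 0.017, 0.0]
contact_force: [-2.1, -0.3, 8.7]
gripper_width: -0.0
```

Request:
play_rows:
  increments:
    - {"offset": [0,0,0.7],"twist": 0,"grip": 0}
    - {"offset": [0,0,1.4],"twist": 0,"grip": 0}
    - {"offset": [0,0,1.4],"twist": 0,"grip": 0}

```text
time: 6.55
tool_pos: [0.6237, -0.0803, 0.2287]
tool_rot: [0.0, 1.0, 0.017, 0.0]
contact_force: [-5.9, 0.4, 14.4]
gripper_width: 0.002
```

Request:
play_rows:
  increments:
    - {"offset": [0,-1.5,0],"twist": 0,"grip": 0}
    - {"offset": [0,-3,0],"twist": 0,"grip": 0}
    - {"offset": [0,-4.5,0],"twist": 0,"grip": 0}
    - {"offset": [0,-6,0],"twist": 0,"grip": 0}

```text
time: 6.88
tool_pos: [0.6235, -0.0748, 0.2287]
tool_rot: [0.001, 1.0, 0.017, 0.0]
contact_force: [-5.4, -0.9, 14.6]
gripper_width: 0.0
```

Request:
play_rows:
  increments:
    - {"offset": [0,-2,0],"twist": 0,"grip": 0}
    - {"offset": [0,-4,0],"twist": 0,"grip": 0}
    - {"offset": [0,-6,0],"twist": 0,"grip": 0}
    - {"offset": [0,-8,0],"twist": 0,"grip": 0}
    - {"offset": [0,-8,0],"twist": 0,"grip": 0}

```text
time: 7.3
tool_pos: [0.6232, -0.0665, 0.2287]
tool_rot: [0.001, 1.0, 0.017, 0.0]
contact_force: [-6.5, -0.4, 15.3]
gripper_width: -0.002
```

Run:
```python
from h import *
np.set_printoptions(precision=4,suppress=True)
T=cal("wrist")[1]; a=manip.grab_frame("wrist"); np.save("T.npy",T)
print(Rt()[1],manip.state()["contact_force"])
cv2.imwrite("pics/p4.png",np.hstack([cv2.resize(a,(400,300)),cv2.resize(a[180:285,180:320],(400,300),interpolation=cv2.INTER_CUBIC)]))
for q in ["moving_stop","cap_top"]:
  for r in manip.tip_of(q,"wrist")[:1]: print(q,r["p"],w("wrist",r["xyz"],T))
```

```text
[ 0.6232 -0.0665  0.2287] [-5.2185 -0.7332 13.9852]
moving_stop 0.75 [0.5394 0.0574 0.0302]
```

View pics/p4.png

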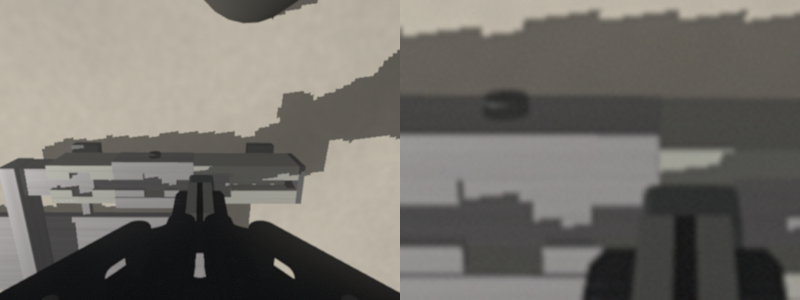

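The cap is still under the tips, at right panel (690,190). The moving stop reads about 13 mm further out, so the tube slides. I'll lift off and go behind the cap.

Request:
play_rows:
  increments:
    - {"offset": [0,0,-2],"twist": 0,"grip": 0}
    - {"offset": [0,0,-5],"twist": 0,"grip": 0}
    - {"offset": [0,0,-10],"twist": 0,"grip": 0}
    - {"offset": [0,0,-18],"twist": 0,"grip": 0}
    - {"offset": [0,0,-18],"twist": 0,"grip": 0}

```text
time: 7.87
tool_pos: [0.6229, -0.0662, 0.2451]
tool_rot: [0.0, 1.0, 0.017, 0.001]
contact_force: [0.7, 0.6, 0.2]
gripper_width: -0.001
```

Request:
play_rows:
  increments:
    - {"offset": [0,15,0],"twist": 0,"grip": 0}
    - {"offset": [0,30,0],"twist": 0,"grip": 0}
    - {"offset": [0,30,10],"twist": 0,"grip": 0}
    - {"offset": [0,30,18],"twist": 0,"grip": 0}
    - {"offset": [0,30,18],"twist": 0,"grip": 0}

```text
time: 8.28
tool_pos: [0.6223, -0.0965, 0.2227]
tool_rot: [-0.001, 1.0, 0.016, -0.003]
contact_force: [-0.4, 0.9, -0.5]
gripper_width: 0.001
```

Request:
play_rows:
  increments:
    - {"offset": [0,-3,3],"twist": 0,"grip": 0}
    - {"offset": [0,-6,3],"twist": 0,"grip": 0}
    - {"offset": [0,-8,3],"twist": 0,"grip": 0}
    - {"offset": [0,-8,3],"twist": 0,"grip": 0}

```text
time: 8.62
tool_pos: [0.6234, -0.0876, 0.2232]
tool_rot: [0.0, 1.0, 0.017, 0.0]
contact_force: [0.5, 0.2, 0.2]
gripper_width: -0.0
```

Request:
play_rows:
  increments:
    - {"offset": [0,-2,0],"twist": 0,"grip": 0}
    - {"offset": [0,-4,0],"twist": 0,"grip": 0}
    - {"offset": [0,-6,0],"twist": 0,"grip": 0}
    - {"offset": [0,-8,0],"twist": 0,"grip": 0}

```text
time: 8.95
tool_pos: [0.6232, -0.0803, 0.2234]
tool_rot: [0.0, 1.0, 0.017, 0.0]
contact_force: [-0.8, -4.6, -0.8]
gripper_width: -0.001
```

Request:
play_rows:
  increments:
    - {"offset": [0,-2,0],"twist": 0,"grip": 0}
    - {"offset": [0,-4,0],"twist": 0,"grip": 0}
    - {"offset": [0,-6,0],"twist": 0,"grip": 0}
    - {"offset": [0,-8,0],"twist": 0,"grip": 0}
    - {"offset": [0,-10,0],"twist": 0,"grip": 0}

```text
time: 9.37
tool_pos: [0.6229, -0.07, 0.2234]
tool_rot: [0.0, 1.0, 0.017, 0.0]
contact_force: [0.6, -4.1, 0.1]
gripper_width: 0.003
```

Request:
play_rows:
  increments:
    - {"offset": [0,-1.5,0],"twist": 0,"grip": 0}
    - {"offset": [0,-3,0],"twist": 0,"grip": 0}
    - {"offset": [0,-4.5,0],"twist": 0,"grip": 0}
    - {"offset": [0,-6,0],"twist": 0,"grip": 0}

```text
time: 9.7
tool_pos: [0.6227, -0.064, 0.2233]
tool_rot: [-0.0, 1.0, 0.017, 0.0]
contact_force: [0.9, -4.1, 1.3]
gripper_width: -0.004
```

Run:
```python
from h import *
np.set_printoptions(precision=4,suppress=True)
T=cal("wrist")[1]; a=manip.grab_frame("wrist")
print(Rt()[1],manip.state()["contact_force"])
cv2.imwrite("pics/p5.png",a)
for q in ["moving_stop","cap_top"]:
  for r in manip.tip_of(q,"wrist")[:1]: print(q,r["p"],w("wrist",r["xyz"],T))
```

```text
[ 0.6227 -0.0638  0.2233] [-0.3326 -3.1503  1.4431]
moving_stop 0.64 [0.5394 0.0774 0.0271]
cap_top 0.72 [ 0.6244 -0.0444  0.0592]
```

Request:
play_rows:
  increments:
    - {"offset": [0,-1,0],"twist": 0,"grip": 0}
    - {"offset": [0,-2,0],"twist": 0,"grip": 0}
    - {"offset": [0,-3,0],"twist": 0,"grip": 0}
    - {"offset": [0,-3,0],"twist": 0,"grip": 0}

```text
time: 10.18
tool_pos: [0.6226, -0.0611, 0.2233]
tool_rot: [-0.0, 1.0, 0.017, 0.0]
contact_force: [1.3, -2.0, 2.0]
gripper_width: 0.005
```

Request:
play_rows:
  increments:
    - {"offset": [0,-1,0],"twist": 0,"grip": 0}
    - {"offset": [0,-2,0],"twist": 0,"grip": 0}
    - {"offset": [0,-3,0],"twist": 0,"grip": 0}
    - {"offset": [0,-3,0],"twist": 0,"grip": 0}

```text
time: 10.52
tool_pos: [0.6225, -0.058, 0.2233]
tool_rot: [-0.0, 1.0, 0.017, 0.0]
contact_force: [0.5, -1.8, 2.6]
gripper_width: -0.0
```

Request:
play_rows:
  increments:
    - {"offset": [0,-1,0],"twist": 0,"grip": 0}
    - {"offset": [0,-2,0],"twist": 0,"grip": 0}
    - {"offset": [0,-2,0],"twist": 0,"grip": 0}

```text
time: 10.77
tool_pos: [0.6222, -0.056, 0.223]
tool_rot: [-0.0, 1.0, 0.017, -0.0]
contact_force: [1.0, -1.8, 1.4]
gripper_width: -0.005
```

Request:
play_rows:
  increments:
    - {"offset": [0,-1,0],"twist": 0,"grip": 0}
    - {"offset": [0,-2,0],"twist": 0,"grip": 0}
    - {"offset": [0,-2,0],"twist": 0,"grip": 0}

```text
time: 11.02
tool_pos: [0.6221, -0.0551, 0.223]
tool_rot: [0.001, 1.0, 0.017, -0.0]
contact_force: [0.4, -6.4, 1.4]
gripper_width: 0.0
```

Request:
play_rows:
  increments:
    - {"offset": [0,-1,0],"twist": 0,"grip": 0}
    - {"offset": [0,-1,0],"twist": 0,"grip": 0}

```text
time: 11.18
tool_pos: [0.6221, -0.0546, 0.223]
tool_rot: [0.002, 1.0, 0.017, -0.0]
contact_force: [0.7, -9.4, 1.6]
gripper_width: 0.003
```

Run:
```python
from h import *
np.set_printoptions(precision=4,suppress=True)
T=cal("wrist")[1]; a=manip.grab_frame("wrist")
print(Rt()[1],manip.state()["contact_force"])
for q in ["moving_stop","cap_top"]:
  for r in manip.tip_of(q,"wrist")[:1]: print(q,r["p"],w("wrist",r["xyz"],T))
```

```text
[ 0.6221 -0.0547  0.223 ] [  0.7615 -11.021    0.9294]
moving_stop 0.65 [0.5386 0.0923 0.0253]
cap_top 0.59 [ 0.6231 -0.0324  0.0607]
```

The tube is blocked at about 11 N near slide 0.046, where the saddle hole should be. I'll back off and probe the cap's height from above.

Request:
play_rows:
  increments:
    - {"offset": [0,6,0],"twist": 0,"grip": 0}
    - {"offset": [0,6,-14],"twist": 0,"grip": 0}
    - {"offset": [0,6,-28],"twist": 0,"grip": 0}
    - {"offset": [0,-10,-28],"twist": 0,"grip": 0}
    - {"offset": [0,-20,-20],"twist": 0,"grip": 0}

```text
time: 11.75
tool_pos: [0.623, -0.0325, 0.2475]
tool_rot: [0.0, 1.0, 0.017, 0.003]
contact_force: [0.5, -0.4, 0.6]
gripper_width: 0.001
```

Request:
play_rows:
  increments:
    - {"offset": [0,0,0],"twist": 0,"grip": 0}
    - {"offset": [0,0,3],"twist": 0,"grip": 0}
    - {"offset": [0,0,6],"twist": 0,"grip": 0}
    - {"offset": [0,0,6],"twist": 0,"grip": 0}
    - {"offset": [0,0,6],"twist": 0,"grip": 0}

```text
time: 12.17
tool_pos: [0.6213, -0.0335, 0.2363]
tool_rot: [-0.0, 1.0, 0.017, -0.001]
contact_force: [0.1, -0.9, -0.1]
gripper_width: -0.002
```

Request:
play_rows:
  increments:
    - {"offset": [0,0,1],"twist": 0,"grip": 0}
    - {"offset": [0,0,2],"twist": 0,"grip": 0}
    - {"offset": [0,0,2],"twist": 0,"grip": 0}

```text
time: 12.42
tool_pos: [0.6217, -0.0335, 0.2355]
tool_rot: [0.0, 1.0, 0.017, 0.0]
contact_force: [-0.6, -1.0, 2.6]
gripper_width: 0.001
```

Contact is at tip height 62.5 mm with 2.6 N, so the button is up and locked. Now lifting and travelling to the block, turning 90° on the way.

Request:
play_rows:
  increments:
    - {"offset": [0,0,-38],"twist": 0,"grip": 0}
    - {"offset": [0,0,-76],"twist": 0,"grip": 0}
    - {"offset": [0,0,-114],"twist": 0,"grip": 0.5}
    - {"offset": [-10,-39,-114],"twist": 0,"grip": 0.8}
    - {"offset": [-20,-78,-114],"twist": 0,"grip": 1}

```text
time: 12.83
tool_pos: [0.6, 0.0433, 0.3539]
tool_rot: [0.0, 1.0, 0.015, 0.004]
contact_force: [0.6, 0.6, -0.6]
gripper_width: 0.418
```

Request:
play_rows:
  increments:
    - {"offset": [-10,-39,0],"twist": -0.12,"grip": 1}
    - {"offset": [-20,-78,0],"twist": -0.24,"grip": 1}
    - {"offset": [-30,-117,0],"twist": -0.36,"grip": 1}
    - {"offset": [-40,-156,0],"twist": -0.48,"grip": 1}
    - {"offset": [-50,-195,0],"twist": -0.6,"grip": 1}

```text
time: 13.25
tool_pos: [0.5414, 0.2389, 0.3493]
tool_rot: [-0.0, 0.949, 0.314, 0.0]
contact_force: [1.5, 0.5, 0.3]
gripper_width: 0.999
```

Run:
```python
from h import *
np.set_printoptions(precision=4,suppress=True)
print(Rt()[1],manip.state()["joint_pos"]); Rm,p=Rt(); print(Rm.T@(np.array([.509,.361,.35])-p)*1e3, Rm[:,0])
```

```text
[0.5414 0.2389 0.3493] [0.2898 0.0143 1.7461 0.     1.3806 1.2211]
[  46.8583 -117.3518   -0.6516] [0.8024 0.5968 0.0006]
```

Request:
play_rows:
  increments:
    - {"offset": [12,-30,0],"twist": -0.12,"grip": 1}
    - {"offset": [24,-60,0],"twist": -0.24,"grip": 1}
    - {"offset": [36,-90,0],"twist": -0.36,"grip": 1}
    - {"offset": [47,-117,0],"twist": -0.48,"grip": 1}
    - {"offset": [47,-117,0],"twist": -0.6,"grip": 1}

```text
time: 13.67
tool_pos: [0.5092, 0.3633, 0.3492]
tool_rot: [-0.001, 0.813, 0.583, 0.0]
contact_force: [-0.6, -0.3, 0.9]
gripper_width: 1.001
```

Request:
play_rows:
  increments:
    - {"offset": [0,0,0],"twist": -0.12,"grip": 1}
    - {"offset": [0,0,0],"twist": -0.24,"grip": 1}
    - {"offset": [0,0,0],"twist": -0.33,"grip": 1}
    - {"offset": [0,0,0],"twist": -0.33,"grip": 1}

```text
time: 14.0
tool_pos: [0.5109, 0.3594, 0.349]
tool_rot: [-0.0, 0.709, 0.705, -0.0]
contact_force: [0.3, 0.5, 0.6]
gripper_width: 1.0
```

Run:
```python
from h import *
np.set_printoptions(precision=4,suppress=True)
T=cal("wrist")[1]; np.save("T6.npy",T); a=manip.grab_frame("wrist"); cv2.imwrite("pics/w6.png",a)
Rm,p=Rt(); print(p,Rm[:,0])
for r in manip.tip_of("block","wrist")[:3]: print(r["p"],w("wrist",r["xyz"],T))
hsv=cv2.cvtColor(a,cv2.COLOR_BGR2HSV); m=cv2.inRange(hsv,(8,90,120),(25,255,255)); m=cv2.morphologyEx(m,cv2.MORPH_OPEN,np.ones((5,5)))
cs,_=cv2.findContours(m,cv2.RETR_EXTERNAL,cv2.CHAIN_APPROX_NONE)
for c in sorted(cs,key=cv2.contourArea)[::-1][:3]:
    b=cv2.boxPoints(cv2.minAreaRect(c)); print(cv2.contourArea(c),b.tolist())
    P=np.array([ray("wrist",u,v,.042,T) for u,v in b]); e=[P[1]-P[0],P[2]-P[1]]; print(P.mean(0),[np.linalg.norm(k) for k in e],[np.degrees(np.arctan2(k[1],k[0])) for k in e])
    cv2.drawContours(a,[b.astype(int)],0,(255,0,0),1)
cv2.imwrite("pics/w6b.png",a)
```

```text
[0.5109 0.3593 0.349 ] [0.0089 1.     0.    ]
0.89 [ 0.5132  0.3569 -0.0002]
0.72 [0.3317 0.4125 0.0008]
17231.0 [[-80.28048706054688, 206.47561645507812], [40.97185516357422, -27.945600509643555], [130.88275146484375, 18.560012817382812], [9.630401611328125, 252.98123168945312]]
[0.3194 0.4147 0.042 ] [np.float64(0.2071900006900957), np.float64(0.06290271408249754)] [np.float64(51.56152490396537), np.float64(-26.63799898512075)]
9456.0 [[228.64389038085938, 110.0048828125], [287.44390869140625, 97.40487670898438], [323.8097839355469, 267.1122131347656], [265.009765625, 279.71221923828125]]
[0.5101 0.359  0.042 ] [np.float64(0.04412020419330628), np.float64(0.14001990957471494)] [np.float64(11.307951759181938), np.float64(-77.34537270408912)]
1143.0 [[351.0819396972656, 293.6962585449219], [382.4710388183594, 290.0034484863281], [388.7440490722656, 343.3242492675781], [357.3549499511719, 347.0170593261719]]
[0.5908 0.245  0.042 ] [np.float64(0.0269185881528979), np.float64(0.05501151647813435)] [np.float64(7.320115464958693), np.float64(-79.66970801109295)]
```

View pics/w6b.png

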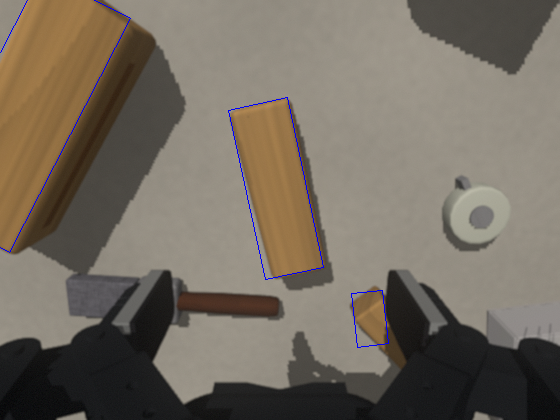

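The middle block spans image (229,110) to (323,267). That measures 140 x 44 mm between its rounded edges, centre (0.510, 0.359), long axis at 102.7°. The brush and the small block are clear of the fingers. Turning and going down.

Request:
play_rows:
  increments:
    - {"offset": [0,1,30],"twist": -0.12,"grip": 1}
    - {"offset": [0,1,65],"twist": -0.23,"grip": 1}
    - {"offset": [0,1,100],"twist": -0.23,"grip": 1}
    - {"offset": [0,1,135],"twist": -0.23,"grip": 1}
    - {"offset": [0,1,150],"twist": -0.23,"grip": 1}

```text
time: 14.52
tool_pos: [0.51, 0.3581, 0.1937]
tool_rot: [-0.002, 0.625, 0.781, -0.004]
contact_force: [-1.4, -0.6, -1.5]
gripper_width: 1.004
```

Request:
play_rows:
  increments:
    - {"offset": [0,0,8],"twist": 0,"grip": 1}
    - {"offset": [0,0,16],"twist": 0,"grip": 1}
    - {"offset": [0,0,16],"twist": 0,"grip": 1}

```text
time: 14.77
tool_pos: [0.5122, 0.3595, 0.1832]
tool_rot: [0.0, 0.624, 0.781, 0.0]
contact_force: [-0.6, 0.3, -0.2]
gripper_width: 1.0
```

Request:
play_rows:
  increments:
    - {"offset": [0,0,0],"twist": 0,"grip": 0.7}
    - {"offset": [0,0,0],"twist": 0,"grip": 0.6}
    - {"offset": [0,0,0],"twist": 0,"grip": 0.45}
    - {"offset": [0,0,0],"twist": 0,"grip": 0.45}
    - {"offset": [0,0,0],"twist": 0,"grip": 0.45}

```text
time: 15.18
tool_pos: [0.5128, 0.3599, 0.1853]
tool_rot: [0.001, 0.624, 0.781, 0.002]
contact_force: [0.4, 0.3, 6.1]
gripper_width: 0.552
```

Gripped at 0.552 × 85 = 47 mm wide, which matches the block. Lifting and carrying to the tray.

Request:
play_rows:
  increments:
    - {"offset": [0,0,-20],"twist": 0,"grip": 0.4}
    - {"offset": [0,0,-55],"twist": 0,"grip": 0.4}
    - {"offset": [0,0,-90],"twist": 0,"grip": 0.4}
    - {"offset": [-30,-4,-110],"twist": 0,"grip": 0.4}
    - {"offset": [-69,-10,-115],"twist": 0,"grip": 0.4}

```text
time: 15.6
tool_pos: [0.5184, 0.2915, 0.3038]
tool_rot: [0.002, 0.622, 0.783, 0.004]
contact_force: [1.4, 0.1, -1.1]
gripper_width: 0.551
```

Request:
play_rows:
  increments:
    - {"offset": [-40,-5,0],"twist": 0.0,"grip": 0.4}
    - {"offset": [-80,-10,0],"twist": 0.05,"grip": 0.4}
    - {"offset": [-120,-16,0],"twist": 0.1,"grip": 0.4}
    - {"offset": [-160,-22,0],"twist": 0.15,"grip": 0.4}
    - {"offset": [-200,-27,0],"twist": 0.19,"grip": 0.4}

```text
time: 16.02
tool_pos: [0.5345, 0.087, 0.2975]
tool_rot: [-0.0, 0.696, 0.718, -0.0]
contact_force: [0.5, 0.9, -1.4]
gripper_width: 0.552
```

Run:
```python
from h import *
np.set_printoptions(precision=4,suppress=True)
Rm,p=Rt(); s=manip.state(); print(p,Rm[:,0],s["gripper_width"],s["contact_force"]); print(Rm.T@(np.array([.5425,.0092,.30])-p)*1e3,"yaw",np.degrees(np.arctan2(Rm[1,0],Rm[0,0])))
# refine rest yaw from the early sharp picture: wrist cam pose then
T=cal("wrist")[1]; Tt=np.eye(4); Tt[:3,:3]=Rm; Tt[:3,3]=p
C=np.linalg.inv(Tt)@T
T0=np.eye(4); T0[:3,:3]=np.diag([1,-1,-1]); T0[:3,3]=[.5611,-.1012,.4047]; T0=T0@C
g=lambda u:np.array(u)*350/800+[20,50]
im=cv2.imread("pics/w2full.png"); 
for A,B,z in [((62,245),(520,234),.012),((95,405),(525,400),.012),((245,183),(675,168),.036),((500,100),(675,97),.036)]:
    a=ray("wrist",*g(A),z,T0);b=ray("wrist",*g(B),z,T0); d=a-b; print(a,b,"yaw",np.degrees(np.arctan2(-d[0],d[1])))
```

```text
[0.5345 0.087  0.2975] [-0.0309  0.9995 -0.    ] 0.552349083303705 [ 0.4774  0.8543 -1.3651]
[-78.0247   5.587   -2.4779] yaw 91.7735710361164
[0.576  0.1304 0.012 ] [ 0.5808 -0.0703  0.012 ] yaw 1.3787044766702408
[0.5013 0.1291 0.012 ] [ 0.5038 -0.0706  0.012 ] yaw 0.7094119889474532
[0.6049 0.0371 0.036 ] [ 0.6108 -0.1347  0.036 ] yaw 1.9588921010863691
[ 0.6367 -0.0659  0.036 ] [ 0.6378 -0.134   0.036 ] yaw 0.9414623921017516
```

Request:
play_rows:
  increments:
    - {"offset": [-30,2,0],"twist": 0.008,"grip": 0.4}
    - {"offset": [-60,4,0],"twist": 0.008,"grip": 0.4}
    - {"offset": [-79,4,15],"twist": 0.008,"grip": 0.4}
    - {"offset": [-79,4,40],"twist": 0.008,"grip": 0.4}
    - {"offset": [-79,4,57],"twist": 0.008,"grip": 0.4}

```text
time: 16.43
tool_pos: [0.5413, 0.0086, 0.2395]
tool_rot: [-0.0, 0.699, 0.715, -0.0]
contact_force: [-1.8, 0.5, -2.8]
gripper_width: 0.552
```

Request:
play_rows:
  increments:
    - {"offset": [0,0,0],"twist": 0,"grip": 0.4}
    - {"offset": [0,0,0],"twist": 0,"grip": 0.4}

```text
time: 16.6
tool_pos: [0.541, 0.01, 0.2396]
tool_rot: [-0.001, 0.698, 0.716, -0.001]
contact_force: [0.4, -0.0, -1.5]
gripper_width: 0.551
```

Run:
```python
from h import *
np.set_printoptions(precision=4,suppress=True)
T=cal("wrist")[1]; a=manip.grab_frame("wrist"); b=manip.grab_frame("side"); c=manip.grab_frame("top")
Rm,p=Rt(); print(p,np.degrees(np.arctan2(Rm[1,0],Rm[0,0])),manip.state()["contact_force"])
for n in ["wrist","side","top"]:
  for q in ["block","moving_stop","tray","rest"]:
    for r in manip.tip_of(q,n)[:2]: print(n,q,round(r["p"],2),w(n,r["xyz"],T if n=="wrist" else None))
u=[int(k) for k in proj("side",[.56,0,.03])]; b=b[u[1]-60:u[1]+60,u[0]-80:u[0]+80]
cv2.imwrite("pics/p7.png",np.hstack([cv2.resize(a,(400,300)),cv2.resize(b,(400,300),interpolation=cv2.INTER_CUBIC)]))
```

```text
[0.5425 0.0102 0.2427] 91.46482123521143 [ 0.3307  0.6644 -1.2924]
wrist block 0.8 [0.5423 0.0075 0.0551]
wrist moving_stop 0.59 [0.5377 0.0937 0.0272]
wrist rest 0.96 [ 0.6223 -0.0317 -0.0008]
side block 0.82 [0.5424 0.0084 0.0564]
side block 0.79 [ 0.6261  0.2105 -0.    ]
side moving_stop 0.65 [0.5393 0.0894 0.0254]
side moving_stop 0.61 [ 0.5182 -0.4537  0.002 ]
side tray 0.69 [0.5435 0.0073 0.0145]
side tray 0.25 [ 0.7755  0.1747 -0.0004]
side rest 0.72 [ 0.7714 -0.0956  0.0037]
side rest 0.59 [ 0.6265 -0.031   0.0031]
top block 0.93 [0.334  0.4132 0.    ]
top block 0.68 [0.6257 0.2057 0.0021]
top moving_stop 0.74 [ 0.5201 -0.4539  0.0016]
top moving_stop 0.6 [0.542  0.0848 0.0268]
top tray 0.71 [0.5428 0.0057 0.0156]
top tray 0.39 [0.769  0.1789 0.0013]
top rest 0.63 [0.4117 0.2468 0.0022]
top rest 0.58 [ 0.6161 -0.0309  0.0009]
```

View pics/p7.png

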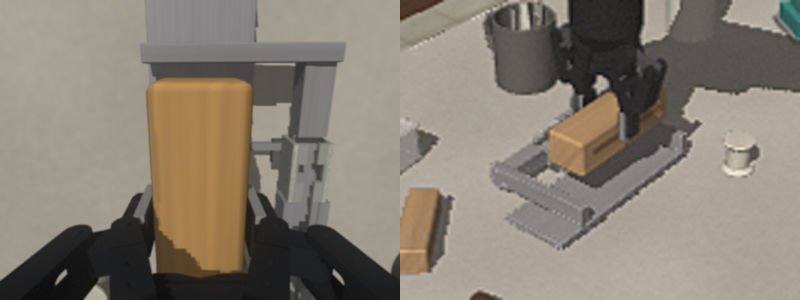

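The block hangs square and centred over the tray: in the left panel its sides (147–252) sit within the tray (145–255). The stop edge at (243,52) is level and both end gaps are clear. Lowering.

Request:
play_rows:
  increments:
    - {"offset": [-1,0,10],"twist": 0,"grip": 0.4}
    - {"offset": [-1,0,20],"twist": 0,"grip": 0.4}
    - {"offset": [-1,0,29],"twist": 0,"grip": 0.4}
    - {"offset": [-1,0,35],"twist": 0,"grip": 0.4}
    - {"offset": [-1,0,35],"twist": 0,"grip": 0.4}

```text
time: 17.77
tool_pos: [0.5408, 0.0091, 0.2033]
tool_rot: [-0.002, 0.698, 0.716, -0.001]
contact_force: [0.1, -0.8, -2.5]
gripper_width: 0.554
```

Request:
play_rows:
  increments:
    - {"offset": [0,0,2],"twist": 0,"grip": 0.4}
    - {"offset": [0,0,3],"twist": 0,"grip": 0.4}
    - {"offset": [0,0,3],"twist": 0,"grip": 0.4}

```text
time: 18.02
tool_pos: [0.5421, 0.009, 0.2032]
tool_rot: [0.0, 0.698, 0.716, 0.0]
contact_force: [0.3, 0.0, -1.6]
gripper_width: 0.553
```

Request:
play_rows:
  increments:
    - {"offset": [0,0,1],"twist": 0,"grip": 0.4}
    - {"offset": [0,0,2],"twist": 0,"grip": 0.4}
    - {"offset": [0,0,3],"twist": 0,"grip": 0.4}
    - {"offset": [0,0,3],"twist": 0,"grip": 0.4}

```text
time: 18.35
tool_pos: [0.5419, 0.009, 0.2]
tool_rot: [-0.0, 0.698, 0.716, -0.0]
contact_force: [0.9, 0.3, -2.3]
gripper_width: 0.553
```

Request:
play_rows:
  increments:
    - {"offset": [0,0,1],"twist": 0,"grip": 0.4}
    - {"offset": [0,0,2],"twist": 0,"grip": 0.4}
    - {"offset": [0,0,2],"twist": 0,"grip": 0.4}

```text
time: 18.6
tool_pos: [0.5418, 0.009, 0.1979]
tool_rot: [-0.0, 0.698, 0.716, -0.0]
contact_force: [0.2, -0.1, -2.0]
gripper_width: 0.55
```

Request:
play_rows:
  increments:
    - {"offset": [0,0,0.7],"twist": 0,"grip": 0.4}
    - {"offset": [0,0,1.4],"twist": 0,"grip": 0.4}
    - {"offset": [0,0,1.4],"twist": 0,"grip": 0.4}

```text
time: 18.85
tool_pos: [0.5422, 0.009, 0.1973]
tool_rot: [0.0, 0.698, 0.716, 0.0]
contact_force: [-2.2, -0.3, 2.8]
gripper_width: 0.547
```

Request:
play_rows:
  increments:
    - {"offset": [0,0,0.5],"twist": 0,"grip": 0.4}
    - {"offset": [0,0,1],"twist": 0,"grip": 0.4}
    - {"offset": [0,0,1],"twist": 0,"grip": 0.4}

```text
time: 19.1
tool_pos: [0.5424, 0.009, 0.1973]
tool_rot: [0.0, 0.698, 0.716, -0.0]
contact_force: [-6.1, 0.1, 9.0]
gripper_width: 0.554
```

The block has touched the tray. I'll take the pressure off and open just enough.

Request:
play_rows:
  increments:
    - {"offset": [0,0,-1.2],"twist": 0,"grip": 0.4}
    - {"offset": [0,0,-1.4],"twist": 0,"grip": 0.5}
    - {"offset": [0,0,-1.4],"twist": 0,"grip": 0.6}
    - {"offset": [0,0,-1.4],"twist": 0,"grip": 0.72}
    - {"offset": [0,0,-1.4],"twist": 0,"grip": 0.72}

```text
time: 19.52
tool_pos: [0.542, 0.009, 0.1971]
tool_rot: [0.0, 0.698, 0.716, 0.0]
contact_force: [-0.0, 0.6, -0.1]
gripper_width: 0.721
```

Request:
play_rows:
  increments:
    - {"offset": [0,0,-10],"twist": 0,"grip": 0.72}
    - {"offset": [0,0,-25],"twist": 0,"grip": 0.72}
    - {"offset": [0,0,-55],"twist": 0,"grip": 0.72}
    - {"offset": [0,0,-95],"twist": 0,"grip": 0.72}
    - {"offset": [0,0,-130],"twist": 0,"grip": 0.72}

```text
time: 19.93
tool_pos: [0.5417, 0.009, 0.3292]
tool_rot: [-0.0, 0.698, 0.716, 0.0]
contact_force: [0.6, 0.3, 0.1]
gripper_width: 0.72
```

Request:
play_rows:
  increments:
    - {"offset": [0,0,-40],"twist": 0,"grip": 0.72}
    - {"offset": [0,0,-60],"twist": 0,"grip": 0.72}
    - {"offset": [0,0,-60],"twist": 0,"grip": 0.72}
    - {"offset": [0,0,-60],"twist": 0,"grip": 0.72}
    - {"offset": [0,0,-60],"twist": 0,"grip": 0.72}

```text
time: 20.35
tool_pos: [0.5416, 0.009, 0.3864]
tool_rot: [-0.0, 0.698, 0.716, -0.0]
contact_force: [-0.2, 0.4, -1.2]
gripper_width: 0.716
```

Run:
```python
from h import *
np.set_printoptions(precision=4,suppress=True)
T=cal("wrist")[1]; a=manip.grab_frame("wrist"); b=manip.grab_frame("side"); Rm,p=Rt(); print(p)
for n in ["wrist","side"]:
  for q in ["block","moving_stop","tray","cap_top","rest"]:
    for r in manip.tip_of(q,n)[:1]: print(n,q,round(r["p"],2),w(n,r["xyz"],T if n=="wrist" else None))
hsv=cv2.cvtColor(a,cv2.COLOR_BGR2HSV); m=cv2.inRange(hsv,(8,90,120),(25,255,255)); m=cv2.morphologyEx(m,cv2.MORPH_OPEN,np.ones((5,5)))
cs,_=cv2.findContours(m,cv2.RETR_EXTERNAL,cv2.CHAIN_APPROX_NONE); c=max(cs,key=cv2.contourArea); bx=cv2.boxPoints(cv2.minAreaRect(c))
P=np.array([ray("wrist",u,v,.054,T) for u,v in bx]); e=[P[1]-P[0],P[2]-P[1]]; print(bx.tolist(),P.mean(0),[np.linalg.norm(k) for k in e],[np.degrees(np.arctan2(k[1],k[0])) for k in e])
u=[int(k) for k in proj("side",[.56,0,.03])]; b=b[u[1]-60:u[1]+60,u[0]-80:u[0]+80]
cv2.imwrite("pics/w8.png",a)
cv2.imwrite("pics/p8.png",np.hstack([cv2.resize(a[:330,80:520],(440,330)),cv2.resize(b,(360,330),interpolation=cv2.INTER_CUBIC)]))
```

```text
[0.5414 0.0091 0.3849]
wrist block 0.6 [0.5427 0.0077 0.0131]
wrist moving_stop 0.74 [0.5402 0.0901 0.0272]
wrist cap_top 0.67 [ 0.6228 -0.0298  0.064 ]
wrist rest 0.97 [ 0.6214 -0.0335 -0.0026]
side block 0.93 [0.5407 0.008  0.0124]
side moving_stop 0.62 [0.5386 0.091  0.0245]
side tray 0.87 [0.5404 0.0074 0.0125]
side cap_top 0.57 [ 0.6238 -0.0339  0.0646]
side rest 0.76 [ 0.6257 -0.0291  0.0026]
[[253.0, 102.0], [306.0, 102.0], [306.0, 261.0], [253.0, 261.0]] [0.5421 0.0087 0.054 ] [np.float64(0.04232087211416394), np.float64(0.13931940367477233)] [np.float64(1.4345792677494182), np.float64(-87.33013610975908)]
```

View pics/p8.png

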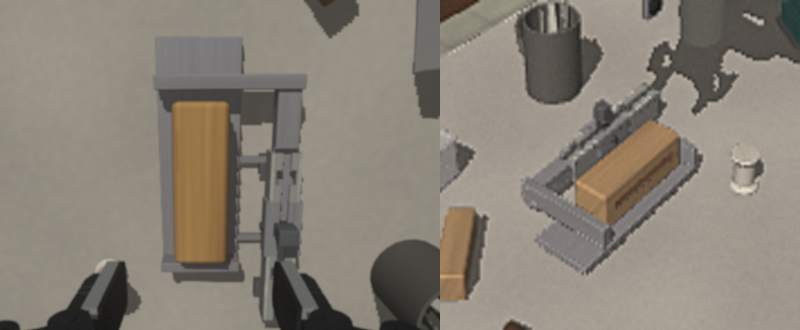

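The block lies flat and square between the stops: left panel (173–228, 101–263), right panel (628,170). The cap is up at about 64 mm and the gripper is clear. Handing in.

Run:
```python
from h import *
s=manip.state(); print(s["time"],s["contact_force"]); print(manip.job_done())
```

```text
20.95 [ 0.907916   -0.01910604 -0.17484837]
the job is handed in; nothing more can be done
None
```

The rest is locked one hole further out, and the pressing block lies flat and square on the tray between the two stops. I handed the job in at 20.95 s.

**Lock:** I pressed the button to its bottom with about 15 N in all and dragged the tube 14 mm. I then let the button up and pushed on the side of the cap until it popped into the saddle hole. The slide there is about 46–48 mm, and the tube stopped dead at about 11 N. A light touch from above met the cap at 62.5 mm, which is its height when up and locked.

**Block:** I set the middle-sized block down until it touched the tray, at most about 9 N, then let go and drew the gripper clear.

**Last checks:**

| Check | Result |
|---|---|
| Block centre | (0.542, 0.009), within about 2 mm of the tray point |
| Block angle | Within about 1.5° of the rest's axis, which I know only to about 0.5° |
| Gap to each stop | About 8–9 mm |
| Cap height | About 64 mm, so still up |

**Disagreements:** The networks' readings of the cap, stop and tray differed by up to 6 mm between cameras. A few early readings named the wrong thing; I outweighed those with pixel fits and touch. I did not measure the other things on the shelf again. I saw no contact with them.

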